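# Unfold the folding crank and clamp the seat panel

### The job

Swing the folded crank handle of the bench clamp fully upright before turning the crank, then wind the crank clockwise (seen from above) until the jaw has pushed the small seat panel against the wooden stop and grips it snugly with about 22 N, without crushing it. Leave the handle standing upright and let go; do not touch the panel by hand and leave the other things on the bench where they are.

Things in the scene. Friction and masses are not known exactly. Their poses are not given: they have to be found in the camera images.
- clamp: low bench clamp fixed to the table: wooden bed 460 x 130 mm, 30 mm high, with a grey gear housing 110 x 110 mm on it, top 75 mm (bearing boss 81 mm) above the table. Origin on the crank's axis at table height; x axis along the bed from the housing towards jaw, panel and stop; z up. Place and yaw vary.
- crank_axis (a point): point on the crank's vertical axis, 118 mm above the table (height of the handle's hinge). The dark steel crank arm, 16 mm wide, top 104 mm above the table, runs from 10 mm behind the axis out to the hinge. Space around and above it is free. Each 1 N at the jaw adds 0.01 N m, i.e. 0.175 N along the circle at the upright grip (22 N adds about 3.9 N).
- handle_hinge (a point): handle's folding hinge at the outer end of the crank arm, 57 mm from the crank axis. Its axis is level, square to the arm. Folded, the handle lies inward over the arm and crank axis, ending 22 mm beyond; unfolding swings the free end up and outward 90 degrees to a stop, vertical over the hinge. Friction 0.06 N m: it stays as left. Pinched across from above, it pivots between the pads as it rises.
- grip_mid (a point): point on the axis of the handle's dark wooden grip, 57 mm from the hinge. The grip, 18 mm across, reaches from 19 to 79 mm from the hinge and spins freely on its rod, so a gripper holding it upright need not turn with the crank. Folded flat: over the crank axis, 118 mm above the table; upright: over the hinge, 175 mm above the table.
- handle (a joint): fold angle of the handle in rad: 0 folded flat, 1.571 fully upright (its stop). Starts between 0 and 0.2.
- crank (a joint): crank angle in rad, growing clockwise seen from above (tightening). At 0 the arm points along the clamp's x axis; at a, a rad clockwise from there. Starts at 0 to 1. Steady friction 0.36 N m (about 6.3 N at the grip); it stays where it is left. Each rad drives the jaw 10 mm forward. 22 N of jaw force comes about 0.3 rad after the panel meets the stop.
- jaw: moving jaw, grey block 120 mm wide with a cork-faced pad, top 77 mm above the table; slides along the clamp's x axis. Origin 31 mm above the table; the pad's face is 27 mm ahead of it. The pad yields on a spring of 8 N/mm. Pushing the loose panel along takes only 1 to 4 N at the jaw.
- panel: loose plywood panel 100 (along clamp x) x 115 x 22 mm, 0.2 to 0.4 kg, dark bar on top, lying on the bed with a gap at each side; origin under its centre. Beyond it a fixed wooden stop, 30 mm thick, 40 mm high, with two steel pins, lies across the bed; its place is not given and varies: the crank meets its resistance anywhere from 3.4 to 5.6 rad and this must be felt.
- tape: red tape measure, 55 x 28 x 50 mm tall, standing on the tail of the clamp bed behind the housing; origin under its centre; leave it where it is
- driver: screwdriver with yellow handle lying on the table beside the clamp (not used); leave it where it is
- glue: white glue bottle, 52 mm across, 130 mm tall, standing beside the clamp; origin under its centre; leave it where it is
- offcut: plywood offcut 90 x 35 x 20 mm lying beside the clamp; origin under its centre; leave it where it is
- chair: yellow toy chair, 75 mm wide, 145 mm tall, on the table to the left; origin under its centre; leave it where it is
- stool: pale wooden toy stool, 85 mm wide, 89 mm tall, on the table to the right; origin under its centre; leave it where it is
Things that resemble listed ones, but are neither listed nor needed, are in the scene too. Of the things like the panel, leave any that is red or yellow; of the rest the smaller one is meant.

How it is judged (in metres and radians):
On the way, in this order (a step that is already met when the one before it is completed fails the run):
1. the crank handle stands fully upright (value of joint handle above 1.4 rad), for 0.2 s.
2. the jaw grips the panel against the stop with at least 12 N (contact force between jaw and panel above 12 N and value of joint handle above 1.3 rad), for 0.3 s.
At the end, for the whole second after the job is handed in: The panel lies flat and still on the clamp bed, square to the jaw within 0.06 rad, gripped between jaw and stop with a jaw force of 12 to 35 N, and the crank handle is left standing upright (fold angle above 1.35 rad) (contact force between jaw and panel between 12 and 35 N and value of joint handle above 1.35 rad and angle between the x axis of panel and the x axis of clamp, either way round below 0.06 rad and z of panel in the frame of clamp below 0.035 m and angle between panel's own z axis and vertical below 0.06 rad and linear speed of panel below 0.02 m/s); the robot touches nothing.
It fails at once if the jaw crushes the panel (over 40 N) (contact force between jaw and panel above 40 N).
It fails at once if the crank is turned while the handle is still folded (arm end moved over 25 mm with the handle below 1.2 rad) (value of joint handle below 1.2 rad and distance of handle_hinge from where it was at the start of the episode above 0.025 m).
It fails at once if the robot touches the panel (contact force between any of the fingers, the arm and panel above 2 N).
It fails at once if another thing on the bench is moved by more than 30 mm (distance of any of tape, driver, glue, offcut, chair, stool from where it was at the start of the episode above 0.03 m).
It also fails if it takes over 72 s, if anything falls off the work surface, if the arm or the gripper's body presses on something with over 40 N, if the wrist force passes 120 N, or if a joint passes its speed limit or range.

### The arm

A 6-joint arm with a two-finger parallel gripper is mounted at the origin on the work surface. World frame = base frame: x ahead of the robot, y to its left, z up, the work surface at z = 0. Lengths are in m, angles in degrees, forces in N, time in s.
With the tool pointing down it reaches from about 0.35 to 0.975 m from the base axis. Payload 4.9 kg.
Tool frame: the origin (TCP) lies midway between the tips of the shut fingers; the grasp point (between the pads) lies 19 mm behind it; y points along the fingers, x is the direction in which the jaws open and shut, and the axes are right-handed (so a half turn about y gives the same grasp; the last joint's range is limited). The gripper opens to 85 mm and grips with 20 to 120 N. Pads are 22 mm wide; open, the fingers measure 114 mm over their backs; the gripper's body (76 mm by 85 mm) begins 54 mm behind the grasp point. The pads swing forward as they close: fully open they stand 13 mm farther back than shut.
Start: joints at [-72.823, 3.019, 92.412, -0, 84.569, -6.818], TCP at [0.254, -0.571, 0.231] pointing down, gripper open.
Joint ranges: [-172.51, 172.51], [-57.92, 126.97], [3.15, 148.05], [-58.71, 238.71], [5.1, 150.11], [-179.66, 179.66]. Speed limits (degrees/s): [147.25, 147.25, 180, 180, 180, 180].

### API

Orientations are given as a 3x3 rotation matrix whose columns are the frame's x, y, z axes.
In Python, from cell import monitor, capture, get_calibration, ticket gives the robot as it stands.
- The arm moves only by the tool step_arm, never from a script. Its argument "deltas" is a list of rows, each a list of 5 numbers: the opening, from 0 (shut) to 1 (fully open), then the shift along the world's x, y, z in cm, then the turn about the world's z in degrees. A call has 1 to 12 rows; each row is the pose to reach, as a shift and turn from the pose commanded when the call began; what a row does not reach only later rows make up. A row lasts 1/8 s, in which the tool goes at most 62.5 mm and 10.7 degrees, less where a joint would pass 70% of its speed; a pose out of reach is approached as far as the arm can. A call with a gripper value outside its range is refused whole. The fingers move at their own pace and stop on an object; "grip_force" is the grip in N (left out, the last holds). Time passes only in rows, so rows that repeat a pose let the fingers close. It gives the time, the measured TCP pose, the force and the opening at its end, in the units of the state.
- monitor.sense(): the state, without advancing time (a new reading comes with each control period).
- capture(name): name is "scene" or "side" or "wrist"; returns the picture (420x560x3 uint8, blue, green, red); there is no depth.
- get_calibration(name): a dict with "intrinsics" (3x3 intrinsics, pixels), "R" (3x3) and "t" (3): a world point X has camera coordinates R X + t. Camera axes: x right, y down, z forward; pixel columns grow to the right and rows downward; lengths in m; the calibration is good to about 2 mm. A picture is of the moment at which its call begins: read the wrist's pose just before it. get_calibration takes no time and is no camera call; for the wrist camera it gives the pose at the moment of the call.
- ticket.job_done(): hands the job in, once; it reports no verdict.
The state is a dict: "t": time; "joint_positions": joint angles; "qd": joint speeds; "tau": joint torques, N m; "tcp_pos": TCP position; "ee_rot": TCP orientation; "contact_force": force on the tool from outside, world axes, zero at the start; "moment": the same for the moment, N m; "gripper_width": finger opening in m.
Only numpy, scipy, OpenCV 4.12 (cv2) and the standard library are available. Lean on these libraries where they do the work, as an engineer would, in place of code of your own. Each camera call takes 0.05 s, during which the arm holds its last target.

## Working session

There is one attempt and no reset: what is moved stays moved. The work goes in short steps, Python scripts to look and compute and a tool call to move; the robot and the scene stay as the last step left them, time stands still between calls to the robot, and variables do not carry over. Pictures are saved under pics/ and viewed, and the job is handed in when it is done.

Besides the shell and the picture viewer there is one more tool, called after "Request:" as name(argument=value, ...), one argument or row to a line, values as JSON. step_arm: Moves the arm, as the interface text tells. Its arguments: {"type":"object","properties":{"deltas":{"type":"array"},"grip_force":{"type":"number"}},"required":["deltas"]}

```bash
mkdir -p pics; ls; python3 - <<'E'
from cell import monitor,capture,get_calibration
import cv2
s=monitor.sense();print({k:(v if k in('t','tcp_pos','ee_rot','contact_force','gripper_width') else None) for k,v in s.items()})
for n in('scene','side','wrist'):
    c=get_calibration(n);print(n,c)
    cv2.imwrite(f'pics/{n}0.png',capture(n))
E
```

```text
pics
{'t': 0.0, 'joint_positions': None, 'qd': None, 'tau': None, 'tcp_pos': array([ 0.25396507, -0.57039137,  0.2300463 ]), 'ee_rot': array([[ 4.06644871e-01, -6.26744872e-04,  9.13586097e-01],
       [-9.13584061e-01,  1.94065746e-03,  4.06645297e-01],
       [-2.02782053e-03, -9.99997921e-01,  2.16574278e-04]]), 'contact_force': array([ 0.03310585, -0.5162507 , -0.18543302]), 'moment': None, 'gripper_width': 0.08524079817098837}
scene {'intrinsics': array([[416.52642115,   0.        , 273.28192566],
       [  0.        , 416.52642115, 209.25665389],
       [  0.        ,   0.        ,   1.        ]]), 'R': array([[ 0.7973683 ,  0.60327724, -0.01613571],
       [ 0.39759096, -0.54524585, -0.73798943],
       [-0.45401015,  0.58203397, -0.67461933]]), 't': array([-0.45039707, -0.07652312,  1.57540616])}
side {'intrinsics': array([[434.3971099 ,   0.        , 286.39699669],
       [  0.        , 434.3971099 , 208.16619589],
       [  0.        ,   0.        ,   1.        ]]), 'R': array([[-0.87049465, -0.49196688,  0.01441029],
       [-0.3547136 ,  0.60680105, -0.71131621],
       [ 0.34119984, -0.62430848, -0.70272441]]), 't': array([0.47993103, 0.209731  , 1.25818513])}
wrist {'intrinsics': array([[374.14544886,   0.        , 278.70862621],
       [  0.        , 374.14544886, 210.95862409],
       [  0.        ,   0.        ,   1.        ]]), 'R': array([[ 0.40650776, -0.91364628, -0.00138708],
       [-0.87423031, -0.38941068,  0.2899667 ],
       [-0.26546714, -0.11666108, -0.95703573]]), 't': array([-0.62414125, -0.03693576,  0.38004091])}
```

View pics/scene0.png

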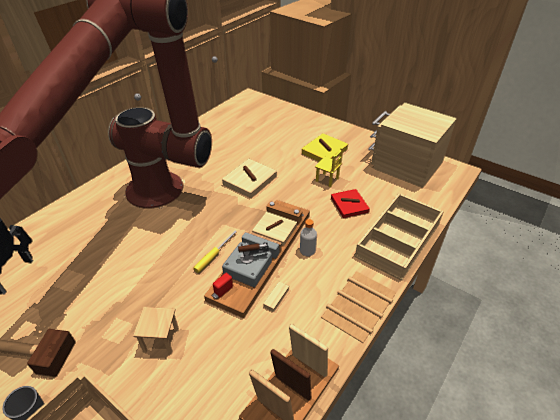

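View pics/side0.png

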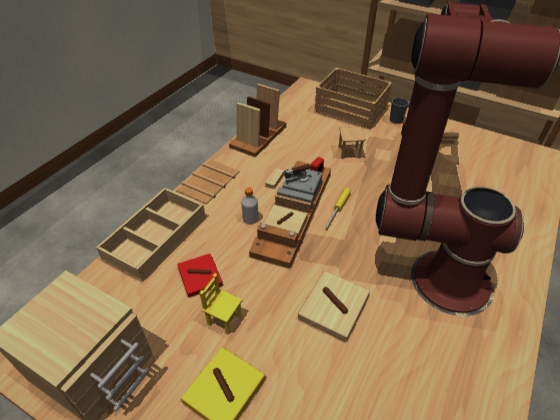

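View pics/wrist0.png

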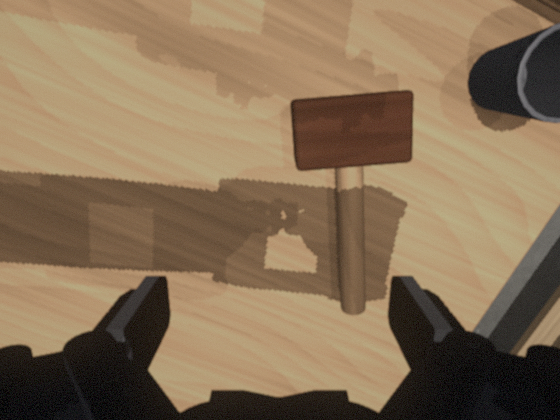

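The clamp shows at scene (251,258) and side (302,183). The small panel lies on its bed at scene (272,225). Lookalikes are the larger plain panel at scene (249,176), a yellow one at (325,147) and a red one at (350,203). The panel on the bed is the one meant. Next I'll crop in on the clamp.

```bash
python3 - <<'E'
import cv2
a=cv2.imread('pics/scene0.png')[185:320,190:330];cv2.imwrite('pics/sc_crop.png',cv2.resize(a,None,fx=4.2,fy=4.2,interpolation=cv2.INTER_CUBIC))
a=cv2.imread('pics/side0.png')[145:275,235:365];cv2.imwrite('pics/si_crop.png',cv2.resize(a,None,fx=4.5,fy=4.5,interpolation=cv2.INTER_CUBIC))
E
```

```text
(no output)
```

View pics/sc_crop.png

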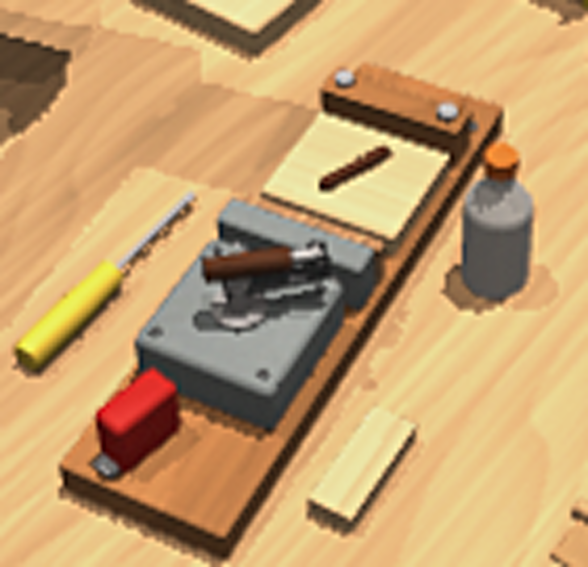

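View pics/si_crop.png

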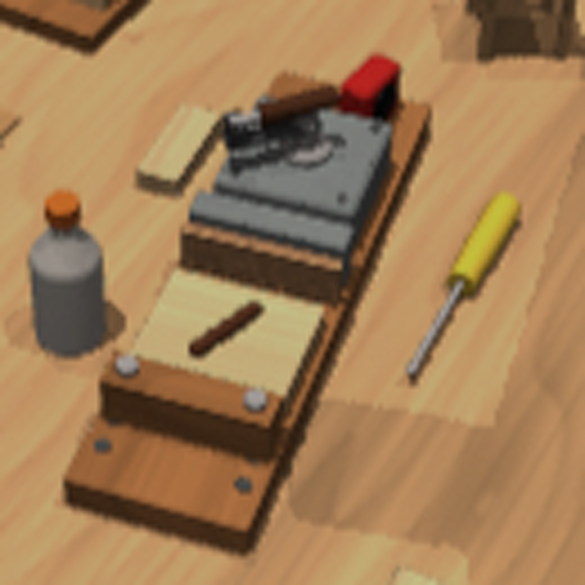

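```bash
cat > h.py <<'E'
import numpy as np,cv2
from cell import monitor,capture,get_calibration
def ray(n,p,c=None):
    c=c or get_calibration(n);d=c['R'].T@np.linalg.inv(c['intrinsics'])@np.array([p[0],p[1],1.]);return -c['R'].T@c['t'],d
def onz(n,p,z,c=None):
    o,d=ray(n,p,c);return o+d*(z-o[2])/d[2]
def tri(obs):
    A=np.zeros((3,3));b=np.zeros(3);L=[]
    for n,p,c in obs:
        o,d=ray(n,p,c);d/=np.linalg.norm(d);P=np.eye(3)-np.outer(d,d);A+=P;b+=P@o;L.append((o,P))
    x=np.linalg.solve(A,b);return x,[np.linalg.norm(P@(x-o)) for o,P in L]
def proj(n,X,c=None):
    c=c or get_calibration(n);q=c['intrinsics']@(c['R']@np.array(X)+c['t']);return q[:2]/q[2]
E
python3 - <<'E'
from h import *
S=lambda u,v:(190+u/4.2-.4,185+v/4.2-.4)
D=lambda u,v:(235+u/4.5-.4,145+v/4.5-.4)
np.set_printoptions(precision=4,suppress=True)
for k,p in dict(tailL=(63,468),tailR=(225,540),headR=(502,110)).items(): print(k,onz('scene',S(*p),.03))
for k,p in dict(headR=(70,487),headL=(248,537),tailL=(430,105)).items(): print(k,onz('side',D(*p),.03))
for k,p in dict(hinge=(318,255),end=(207,268)).items(): print(k,onz('scene',S(*p),.118))
for k,p in dict(hinge=(240,125),end=(338,93)).items(): print(k,onz('side',D(*p),.118))
print(tri([('scene',S(318,255),None),('side',D(240,125),None)]),tri([('scene',S(207,266),None),('side',D(338,95),None)]))
E
```

```text
tailL [ 0.5149 -0.2539  0.03  ]
tailR [ 0.6387 -0.2322  0.03  ]
headR [0.5566 0.2153 0.03  ]
headR [0.5468 0.2264 0.03  ]
headL [0.4256 0.2039 0.03  ]
tailL [ 0.512  -0.2506  0.03  ]
hinge [ 0.5858 -0.0624  0.118 ]
end [ 0.5324 -0.1164  0.118 ]
hinge [ 0.581  -0.0592  0.118 ]
end [ 0.5367 -0.1276  0.118 ]
(array([ 0.5833, -0.0611,  0.1155]), [np.float64(0.001119447235016697), np.float64(0.00111944723501673)]) (array([ 0.5337, -0.1188,  0.1233]), [np.float64(0.0010400087462683085), np.float64(0.0010400087462685004)])
```

Request:
step_arm(
  deltas=[
    [1,3,4,3,3],
    [1,6,8,6,6],
    [1,9,13,9,9],
    [1,12,18,10,12],
    [1,15,23,10,15],
    [1,18,28,10,18],
    [1,21,33,10,21],
    [1,24,38,10,24],
    [1,27,43,10,25.3],
    [1,29,47,10,25.3],
    [1,31,49,10,25.3],
    [1,31,49,10,25.3],
  ],
)

```text
t: 1.65
tcp_pos: [0.5646, -0.0795, 0.3305]
ee_rot: [[0.76, -0.001, 0.65], [-0.65, 0.0, 0.76], [-0.001, -1.0, -0.001]]
contact_force: [0.6, 0.0, -1.0]
gripper_width: 0.0857
```

Request:
step_arm(
  deltas=[
    [0.7,0,0,0,0],
    [0.7,0,0,0,0],
  ],
)

```text
t: 1.9
tcp_pos: [0.5637, -0.0818, 0.3313]
ee_rot: [[0.757, -0.0, 0.653], [-0.653, -0.0, 0.757], [-0.0, -1.0, -0.0]]
contact_force: [-0.0, -0.5, 0.1]
gripper_width: 0.0598
```

```bash
python3 - <<'E'
from h import *
import pickle
c=get_calibration('wrist');s=monitor.sense();im=capture('wrist');cv2.imwrite('pics/w1.png',im);pickle.dump(c,open('w1.pkl','wb'))
print(s['t'],s['tcp_pos'],s['ee_rot'],s['contact_force'],s['joint_positions'])
E
```

```text
1.9 [ 0.56367232 -0.08182999  0.33128394] [[ 7.57185240e-01 -1.71326382e-04  6.53200186e-01]
 [-6.53200208e-01 -1.86073134e-04  7.57185217e-01]
 [-8.18279791e-06 -9.99999968e-01 -2.52802260e-04]] [-0.03127305 -0.47688746  0.08787733] [-1.57389600e+01 -6.80396064e+00  9.25888797e+01 -1.29593670e-02
  9.42216372e+01  2.50434074e+01]
```

View pics/w1.png

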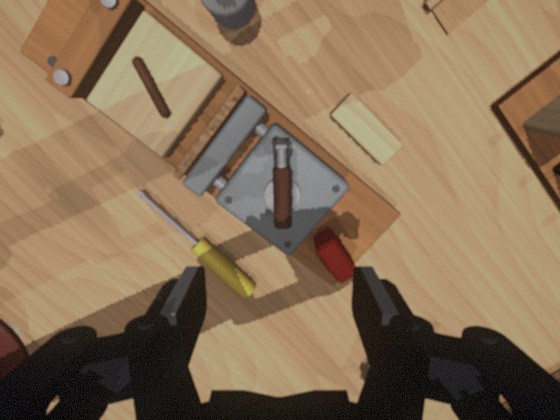

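Top view: hinge at (282,145), grip from (282,167) to (283,227), boss around (281,194), and the handle lies over the arm. I'll put these into world coordinates.

```bash
python3 - <<'E'
from h import *
import pickle
np.set_printoptions(precision=4,suppress=True)
c=pickle.load(open('w1.pkl','rb'));im=cv2.imread('pics/w1.png')
cv2.imwrite('pics/w1c.png',cv2.resize(im[110:265,195:360],None,fx=3.8,fy=3.8,interpolation=cv2.INTER_CUBIC))
hsv=cv2.cvtColor(im,cv2.COLOR_BGR2HSV)
m=((hsv[...,0]<12)|(hsv[...,0]>172))&(hsv[...,1]>90)&(hsv[...,2]<110)
mm=np.zeros(m.shape,np.uint8);mm[150:240,260:305]=m[150:240,260:305]*255
n,l,st,ce=cv2.connectedComponentsWithStats(mm);i=1+np.argmax(st[1:,4]);print(st[i],ce[i])
ys,xs=np.where(l==i);b=cv2.fitLine(np.c_[xs,ys].astype(np.float32),cv2.DIST_L2,0,.01,.01).ravel();print(b)
for z in(.118,.123): print('gripcentre',onz('w',ce[i],z,c))
h=onz('w',(282,145),.118,c);e=onz('w',(283,228),.118,c);print('hinge',h,'end',e,np.linalg.norm(h-e),np.degrees(np.arctan2(*(h-e)[1::-1])))
print('boss',onz('w',(281.5,194),.081,c))
k=[onz('w',p,.075,c) for p in((276,124),(348,185),(289,254),(217,195))];print(np.array(k),np.mean(k,0))
E
```

```text
[274 168  17  60 828] [282.0109 196.1739]
[  0.0119   0.9999 282.0109 196.1739]
gripcentre [ 0.5544 -0.0982  0.118 ]
gripcentre [ 0.5552 -0.0972  0.123 ]
hinge [ 0.587  -0.0603  0.118 ] end [ 0.5335 -0.124   0.118 ] 0.08317577252959375 50.0474445829636
boss [ 0.5495 -0.1035  0.081 ]
[[ 0.5933 -0.0439  0.075 ]
 [ 0.6102 -0.1445  0.075 ]
 [ 0.5085 -0.1646  0.075 ]
 [ 0.494  -0.0591  0.075 ]] [ 0.5515 -0.103   0.075 ]
```

View pics/w1c.png

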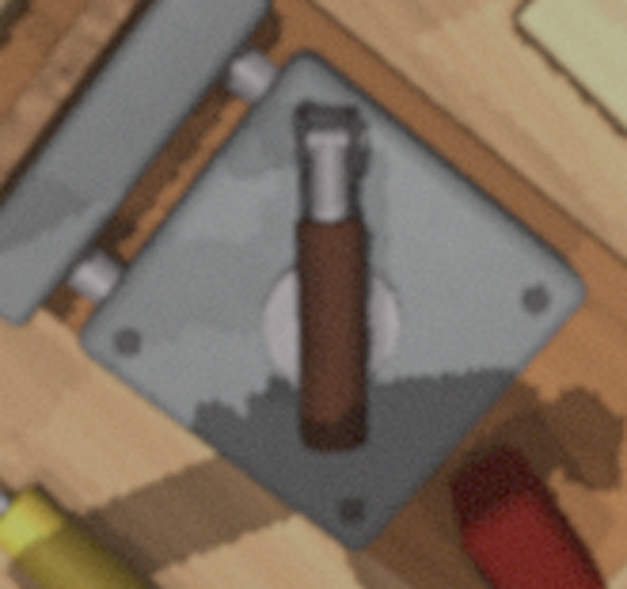

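Measurements agree: axis about (0.5495,-0.1035), hinge (0.586,-0.060) and arm azimuth about 49.7°, so the crank starts near 0.9 rad. Hinge to grip centre comes out at 49 mm, as it should. Now I descend onto the grip.

Request:
step_arm(
  deltas=[
    [0.6,-1,-1.5,-5,0],
    [0.6,-1.45,-2.25,-10,0],
    [0.6,-1.45,-2.25,-15,0],
    [0.6,-1.45,-2.25,-19,0],
    [0.6,-1.45,-2.25,-21.5,0],
    [0.6,-1.45,-2.25,-22.9,0],
    [0.6,-1.45,-2.25,-22.9,0],
    [0.6,-1.45,-2.25,-22.9,0],
  ],
  grip_force=40,
)

```text
t: 2.95
tcp_pos: [0.5506, -0.1039, 0.1039]
ee_rot: [[0.758, 0.002, 0.652], [-0.652, -0.001, 0.758], [0.002, -1.0, 0.001]]
contact_force: [0.7, 0.4, 0.8]
gripper_width: 0.0512
```

```bash
python3 - <<'E'
from h import *
s=monitor.sense();im=capture('wrist');cv2.imwrite('pics/w2.png',im)
print(s['t'],s['tcp_pos'],s['contact_force'],s['gripper_width'])
E
```

```text
2.95 [ 0.55062837 -0.10394641  0.10392081] [0.70091647 0.37751239 0.75878333] 0.05120839869636174
```

View pics/w2.png

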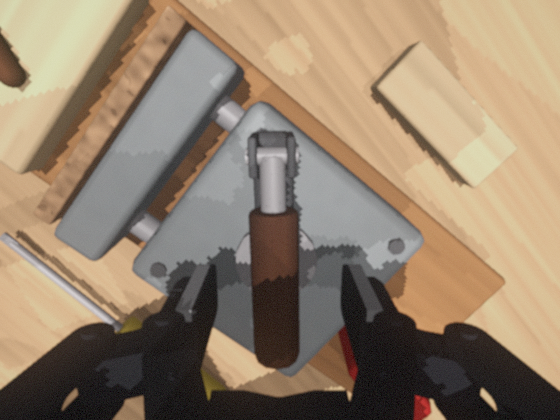

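The grip (x≈274) sits between the fingers (centre x≈279). I'll close on it.

Request:
step_arm(
  deltas=[
    [0.3,0,0,0,0],
    [0.15,0,0,0,0],
    [0,0,0,0,0],
    [0,0,0,0,0],
    [0,0,0,0,0],
    [0,0,0,0,0],
  ],
  grip_force=40,
)

```text
t: 3.75
tcp_pos: [0.5496, -0.1032, 0.1028]
ee_rot: [[0.758, -0.0, 0.652], [-0.652, 0.0, 0.758], [-0.001, -1.0, 0.0]]
contact_force: [-2.9, 2.1, 5.7]
gripper_width: 0.0168
```

```bash
python3 - <<'E'
from h import *
# arc for handle: radius r=57, from th0 ~0.07 to 90deg
u=np.array([np.cos(np.radians(49.7)),np.sin(np.radians(49.7))]);r=5.7
for th in np.linspace(.07,1.60,13):
    d=r*(np.cos(.07)-np.cos(th)); print(round(th,2),(u*d).round(2),round(r*(np.sin(th)-np.sin(.07)),2))
E
```

```text
0.07 [0. 0.] 0.0
0.2 [0.06 0.07] 0.72
0.32 [0.18 0.22] 1.42
0.45 [0.36 0.43] 2.09
0.58 [0.59 0.7 ] 2.73
0.71 [0.88 1.03] 3.31
0.84 [1.2  1.42] 3.83
0.96 [1.57 1.85] 4.28
1.09 [1.97 2.33] 4.66
1.22 [2.4  2.83] 4.95
1.34 [2.85 3.36] 5.16
1.47 [3.32 3.91] 5.27
1.6 [3.79 4.46] 5.3
```

Request:
step_arm(
  deltas=[
    [0,0.03,0.03,0.35,0],
    [0,0.06,0.07,0.72,0],
    [0,0.12,0.14,1.07,0],
    [0,0.18,0.22,1.42,0],
    [0,0.27,0.32,1.75,0],
    [0,0.36,0.43,2.09,0],
    [0,0.47,0.56,2.4,0],
    [0,0.59,0.7,2.73,0],
    [0,0.73,0.86,3.0,0],
    [0,0.88,1.03,3.31,0],
    [0,0.88,1.03,3.31,0],
  ],
)

```text
t: 5.12
tcp_pos: [0.5583, -0.0926, 0.1355]
ee_rot: [[0.758, -0.001, 0.652], [-0.652, 0.001, 0.758], [-0.001, -1.0, 0.0]]
contact_force: [-3.1, 3.0, -6.9]
gripper_width: 0.0166
```

```bash
python3 - <<'E'
from h import *
s=monitor.sense()
im=capture('side');cv2.imwrite('pics/s3.png',cv2.resize(im[120:250,230:370],None,fx=4,fy=4,interpolation=cv2.INTER_CUBIC))
im=capture('wrist');cv2.imwrite('pics/w3.png',im)
print(s['t'],s['tcp_pos'],s['contact_force'],s['gripper_width'])
E
```

```text
5.125 [ 0.55834078 -0.09259358  0.13547745] [-3.08347577  3.02306971 -6.89787692] 0.016565117367367457
```

View pics/w3.png

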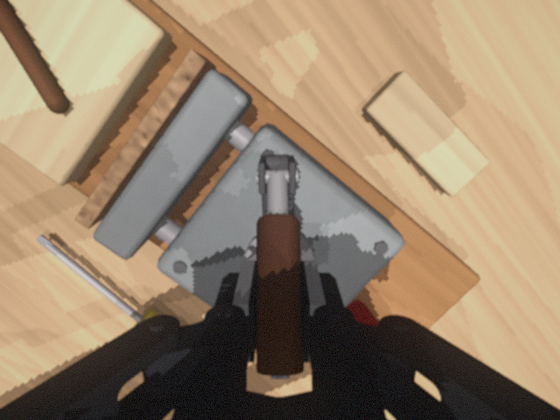

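View pics/s3.png

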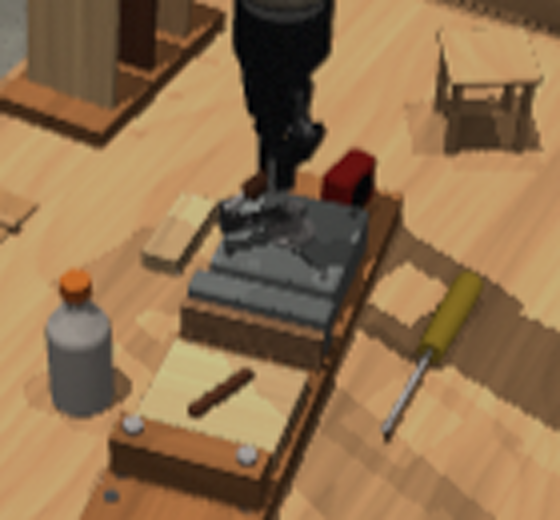

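The handle is held and rising, at roughly 0.7 rad. I'll carry on to upright.

Request:
step_arm(
  deltas=[
    [0,0.16,0.19,0.26,0],
    [0,0.32,0.39,0.52,0],
    [0,0.5,0.6,0.75,0],
    [0,0.69,0.82,0.97,0],
    [0,0.89,1.06,1.17,0],
    [0,1.09,1.3,1.35,0],
    [0,1.3,1.55,1.5,0],
    [0,1.52,1.8,1.64,0],
    [0,1.97,2.33,1.85,0],
    [0,2.44,2.88,1.96,0],
    [0,2.82,3.33,1.99,0],
    [0,2.95,3.48,1.99,0],
  ],
)

```text
t: 6.72
tcp_pos: [0.587, -0.0595, 0.1561]
ee_rot: [[0.758, -0.004, 0.653], [-0.653, -0.003, 0.758], [-0.001, -1.0, -0.005]]
contact_force: [-11.1, -2.9, -2.1]
gripper_width: 0.0148
```

Request:
step_arm(
  deltas=[
    [0,0,0,0,0],
    [0,0,0,0,0],
  ],
)

```text
t: 6.98
tcp_pos: [0.587, -0.0595, 0.1562]
ee_rot: [[0.758, -0.003, 0.653], [-0.653, -0.002, 0.758], [-0.001, -1.0, -0.004]]
contact_force: [-9.9, -2.1, -2.9]
gripper_width: 0.0148
```

```bash
python3 - <<'E'
from h import *
s=monitor.sense()
im=capture('side');cv2.imwrite('pics/s4.png',cv2.resize(im[120:250,230:370],None,fx=4,fy=4,interpolation=cv2.INTER_CUBIC))
im=capture('wrist');cv2.imwrite('pics/w4.png',im)
print(s['t'],s['tcp_pos'],s['contact_force'],s['gripper_width'])
E
```

```text
6.975 [ 0.58698234 -0.05947388  0.15619696] [-9.92582582 -2.1143082  -2.93717864] 0.014774367427984398
```

View pics/w4.png

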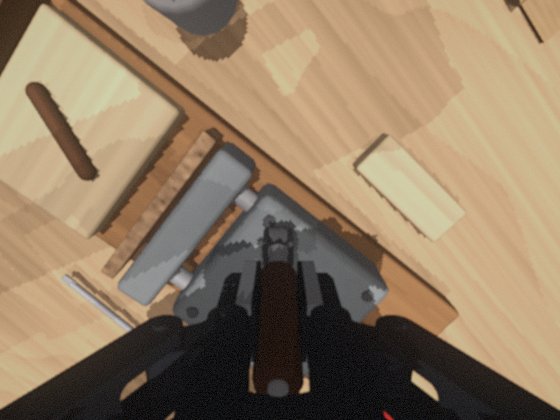

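View pics/s4.png

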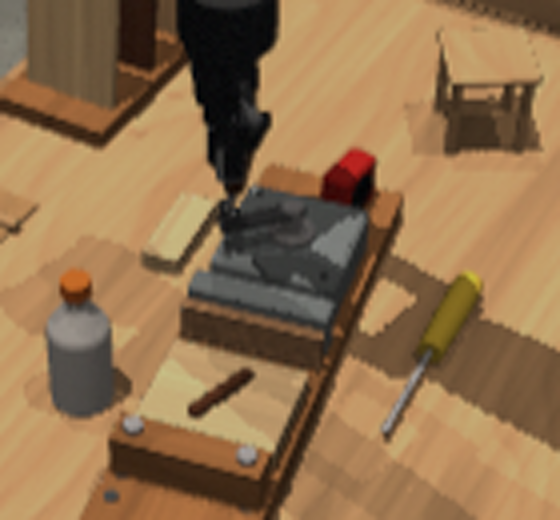

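```bash
python3 - <<'E'
from h import *
for q in((.5866,-.0599,.118),(.5866,-.0599,.197)): print(proj('wrist',q))
# circle in steps, cw, R=57
A=np.array([.5495,-.1035])
s=monitor.sense();print(s['moment'])
for a in np.arange(49.7,49.7-300,-8): print(round(a,1),((A+.057*np.array([np.cos(np.radians(a)),np.sin(np.radians(a))])-[.5878,-.0584])*100).round(2))
E
```

```text
[278.08077129 247.54268262]
[277.5191807  342.97625341]
[-0.40594958  1.99959877 -0.0500057 ]
49.7 [-0.14 -0.16]
41.7 [ 0.43 -0.72]
33.7 [ 0.91 -1.35]
25.7 [ 1.31 -2.04]
17.7 [ 1.6  -2.78]
9.7 [ 1.79 -3.55]
1.7 [ 1.87 -4.34]
-6.3 [ 1.84 -5.14]
-14.3 [ 1.69 -5.92]
-22.3 [ 1.44 -6.67]
-30.3 [ 1.09 -7.39]
-38.3 [ 0.64 -8.04]
-46.3 [ 0.11 -8.63]
-54.3 [-0.5  -9.14]
-62.3 [-1.18 -9.56]
-70.3 [-1.91 -9.88]
-78.3 [ -2.67 -10.09]
-86.3 [ -3.46 -10.2 ]
-94.3 [ -4.26 -10.19]
-102.3 [ -5.04 -10.08]
-110.3 [-5.81 -9.86]
-118.3 [-6.53 -9.53]
-126.3 [-7.2 -9.1]
-134.3 [-7.81 -8.59]
-142.3 [-8.34 -8.  ]
-150.3 [-8.78 -7.33]
-158.3 [-9.13 -6.62]
-166.3 [-9.37 -5.86]
-174.3 [-9.5  -5.08]
-182.3 [-9.53 -4.28]
-190.3 [-9.44 -3.49]
-198.3 [-9.24 -2.72]
-206.3 [-8.94 -1.98]
-214.3 [-8.54 -1.3 ]
-222.3 [-8.05 -0.67]
-230.3 [-7.47 -0.12]
-238.3 [-6.83  0.34]
-246.3 [-6.12  0.71]
```

```bash
python3 - <<'E'
from h import *
u=np.array([.647,.763,0]);H=np.array([.5866,-.0599,.118])
c=get_calibration('wrist');print(-c['R'].T@c['t'])
for L in(.019,.079,.082):
  print(L,[(round(t,2),proj('wrist',H-u*L*np.cos(t)+[0,0,L*np.sin(t)])[1].round(0)) for t in(1.0,1.2,1.3,1.4,1.5,1.57)])
im=cv2.imread('pics/w4.png');cv2.imwrite('pics/w4c.png',cv2.resize(im[200:420,200:360],None,fx=2.7,fy=2.7,interpolation=cv2.INTER_CUBIC))
E
```

```text
[ 0.63641398 -0.00280628  0.29925994]
0.019 [(1.0, np.float64(280.0)), (1.2, np.float64(275.0)), (1.3, np.float64(272.0)), (1.4, np.float64(269.0)), (1.5, np.float64(266.0)), (1.57, np.float64(263.0))]
0.079 [(1.0, np.float64(417.0)), (1.2, np.float64(402.0)), (1.3, np.float64(390.0)), (1.4, np.float64(375.0)), (1.5, np.float64(357.0)), (1.57, np.float64(343.0))]
0.082 [(1.0, np.float64(425.0)), (1.2, np.float64(411.0)), (1.3, np.float64(398.0)), (1.4, np.float64(383.0)), (1.5, np.float64(364.0)), (1.57, np.float64(349.0))]
```

View pics/w4c.png

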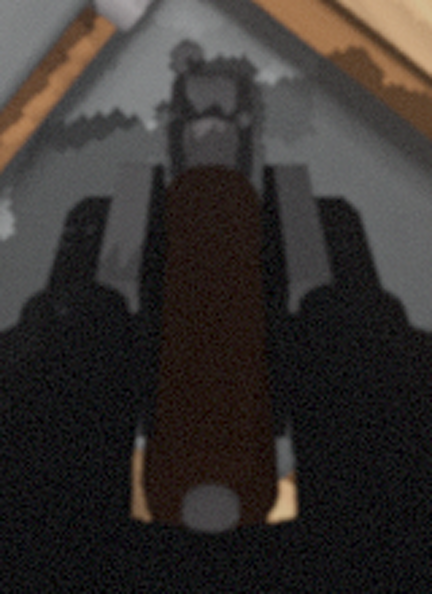

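The grip's end cap appears at y≈388, but an upright handle would put it near 343. So the handle stands at only about 1.3 rad and has slipped back in the pads (width is down to 14.8 mm). I'll open slightly and look again.

Request:
step_arm(
  deltas=[
    [0.2,0,0,0,0],
    [0.35,0,0,0,0],
    [0.5,0,0,0,0],
    [0.5,0,0,0,0],
    [0.5,0,0,0,0],
  ],
)

```text
t: 7.7
tcp_pos: [0.5883, -0.0585, 0.1556]
ee_rot: [[0.758, 0.001, 0.652], [-0.652, -0.0, 0.758], [0.001, -1.0, 0.0]]
contact_force: [0.0, 0.6, -0.0]
gripper_width: 0.043
```

```bash
python3 - <<'E'
from h import *
s=monitor.sense()
print([(t,proj('wrist',np.array([.5866,-.0599,.118])-np.array([.647,.763,0])*.079*np.cos(t)+[0,0,.079*np.sin(t)])[1]) for t in(1.2,1.3,1.4,1.5,1.57)])
im=capture('wrist');cv2.imwrite('pics/w5.png',im)
im=capture('side');cv2.imwrite('pics/s5.png',cv2.resize(im[120:250,230:370],None,fx=4,fy=4,interpolation=cv2.INTER_CUBIC))
print(s['t'],s['tcp_pos'],s['contact_force'],s['moment'],s['gripper_width'])
E
```

```text
[(1.2, np.float64(406.6263609038494)), (1.3, np.float64(394.801863564314)), (1.4, np.float64(379.9291105659114)), (1.5, np.float64(362.12312765252034)), (1.57, np.float64(348.05319234801215))]
7.7 [ 0.58825982 -0.05845296  0.1556144 ] [ 0.0019542   0.59438033 -0.02895907] [0.02017898 0.02176554 0.0111107 ] 0.042981104266000617
```

View pics/w5.png

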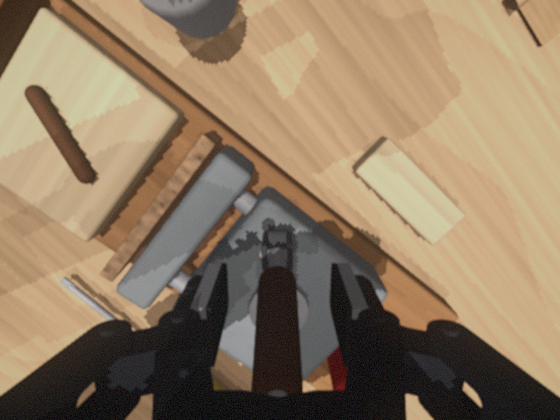

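View pics/s5.png

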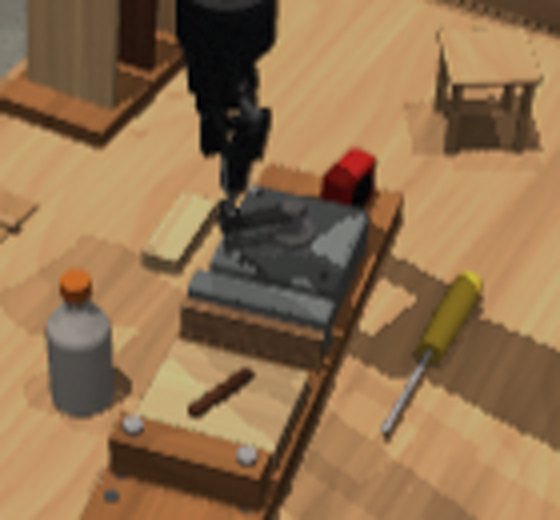

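The handle leans inward at about 1.2 rad. I'll slide the open fingers back inward past it, shut them, and push it outward against its stop.

Request:
step_arm(
  deltas=[
    [0.6,-1,-1.18,0,0],
    [0.6,-2,-2.36,0,0],
    [0.6,-3,-3.54,0,0],
    [0.6,-4,-4.7,0,0],
    [0.6,-4.6,-5.4,0,0],
    [0.3,-4.6,-5.4,0,0],
    [0,-4.6,-5.4,0,0],
    [0,-4.6,-5.4,0,0],
    [0,-4.6,-5.4,0,0],
    [0,-4.6,-5.4,0,0],
  ],
  grip_force=20,
)

```text
t: 9.05
tcp_pos: [0.542, -0.1122, 0.1552]
ee_rot: [[0.758, -0.0, 0.652], [-0.652, 0.0, 0.758], [-0.0, -1.0, -0.0]]
contact_force: [-0.8, -0.1, 0.1]
gripper_width: 0.0002
```

```bash
python3 - <<'E'
from h import *
s=monitor.sense()
H=np.array([.5866,-.0599,.118])
print([(t,proj('wrist',H-np.array([.647,.763,0])*.079*np.cos(t)+[0,0,.079*np.sin(t)]).round()) for t in(1.,1.1,1.2,1.3,1.4,1.5,1.57)],proj('wrist',H))
im=capture('wrist');cv2.imwrite('pics/w6.png',im)
print(s['t'],s['tcp_pos'],s['contact_force'],s['gripper_width'])
E
```

```text
[(1.0, array([278., 252.])), (1.1, array([277., 236.])), (1.2, array([277., 218.])), (1.3, array([277., 196.])), (1.4, array([277., 170.])), (1.5, array([276., 142.])), (1.57, array([276., 121.]))] [277.2264067  110.78833779]
9.05 [ 0.54204818 -0.11217552  0.15523835] [-0.78915803 -0.11952175  0.12488114] 0.0002135546781892317
```

View pics/w6.png

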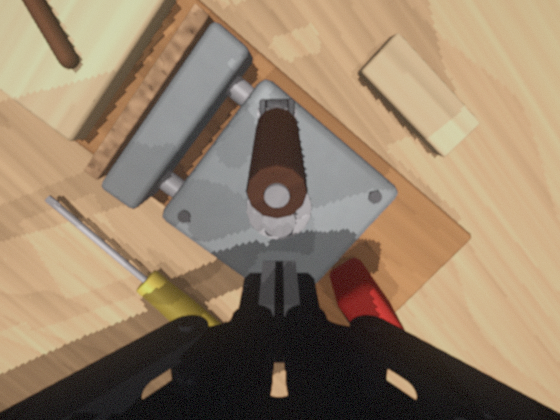

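The end cap is at (277,194), which gives a fold angle of about 1.31 rad, and it is directly ahead of the fingers (x≈278). Now I push.

Request:
step_arm(
  deltas=[
    [0,0.6,0.71,0,0],
    [0,1.2,1.42,0,0],
    [0,1.7,2.0,0,0],
    [0,2.1,2.48,0,0],
    [0,2.4,2.83,0,0],
    [0,2.7,3.18,0,0],
    [0,2.9,3.42,0,0],
    [0,3.1,3.66,0,0],
    [0,3.1,3.66,0,0],
  ],
)

```text
t: 10.22
tcp_pos: [0.5725, -0.0761, 0.1551]
ee_rot: [[0.758, -0.002, 0.652], [-0.652, -0.001, 0.758], [-0.001, -1.0, -0.002]]
contact_force: [-2.8, -2.6, 1.0]
gripper_width: -0.0003
```

```bash
python3 - <<'E'
from h import *
s=monitor.sense()
H=np.array([.5866,-.0599,.118])
print([(t,proj('wrist',H-np.array([.647,.763,0])*.079*np.cos(t)+[0,0,.079*np.sin(t)]).round()) for t in(1.2,1.3,1.4,1.5,1.57)],proj('wrist',H))
im=capture('wrist');cv2.imwrite('pics/w7.png',im)
print(s['t'],s['tcp_pos'],s['contact_force'],s['gripper_width'])
E
```

```text
[(1.2, array([279., 351.])), (1.3, array([278., 337.])), (1.4, array([278., 319.])), (1.5, array([278., 299.])), (1.57, array([278., 283.]))] [278.23504061 207.76598205]
10.225 [ 0.57247796 -0.07611941  0.15507954] [-2.79772671 -2.58750271  1.02665473] -0.0002594377229145311
```

View pics/w7.png

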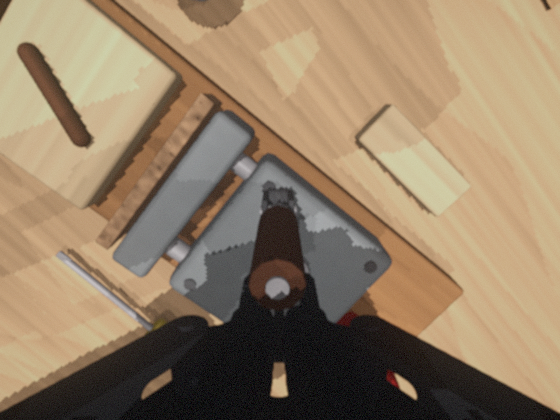

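The cap is at y≈287, about 1.55 rad, so nearly at the stop. I'll press 3 mm more to confirm.

Request:
step_arm(
  deltas=[
    [0,0.1,0.12,0,0],
    [0,0.2,0.24,0,0],
    [0,0.2,0.24,0,0],
    [0,0.2,0.24,0,0],
  ],
)

```text
t: 10.78
tcp_pos: [0.5731, -0.0757, 0.1551]
ee_rot: [[0.758, -0.005, 0.653], [-0.653, -0.004, 0.758], [-0.001, -1.0, -0.007]]
contact_force: [-9.6, -8.6, 2.8]
gripper_width: 0.0003
```

```bash
python3 - <<'E'
from h import *
s=monitor.sense()
H=np.array([.5866,-.0599,.118])
print([(t,proj('wrist',H-np.array([.647,.763,0])*.079*np.cos(t)+[0,0,.079*np.sin(t)]).round()) for t in(1.4,1.5,1.57)],proj('wrist',H))
im=capture('wrist');cv2.imwrite('pics/w8.png',cv2.resize(im[180:310,210:350],None,fx=4,fy=4))
print(s['t'],s['tcp_pos'],s['contact_force'],s['gripper_width'])
E
```

```text
[(1.4, array([278., 322.])), (1.5, array([277., 301.])), (1.57, array([277., 286.]))] [277.85846489 208.93629178]
10.775 [ 0.57313496 -0.07566326  0.15511208] [-9.57208738 -8.61427901  2.81276735] 0.00031412830155738415
```

View pics/w8.png

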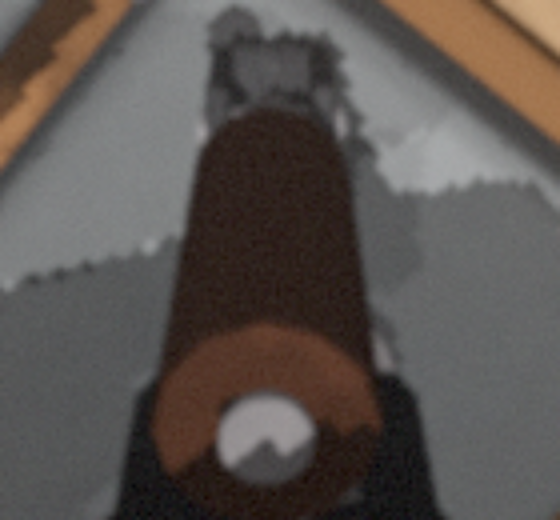

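The force rose to 13 N over less than 1 mm of travel, and the cap sits where the upright pose predicts. The handle is at its stop. Next I back off, open, straddle it and regrip.

Request:
step_arm(
  deltas=[
    [0,-0.97,-1.15,0,0],
    [0.4,-1.94,-2.29,0,0],
    [0.6,-2.1,-2.5,0,0],
    [0.6,-2.1,-2.5,0,0],
    [0.6,-2.1,-2.5,0,0],
    [0.6,-2.1,-2.5,0,0],
    [0.6,-1.0,-1.2,0,0],
    [0.6,0,0,0,0],
    [0.6,0.7,0.8,0,0],
    [0.6,1.16,1.34,0,0],
    [0.6,1.16,1.34,0,0],
    [0.6,1.16,1.34,0,0],
  ],
)

```text
t: 12.32
tcp_pos: [0.5864, -0.0601, 0.1552]
ee_rot: [[0.758, -0.0, 0.652], [-0.652, -0.0, 0.758], [-0.0, -1.0, -0.0]]
contact_force: [-0.8, -0.3, -0.4]
gripper_width: 0.0509
```

```bash
python3 - <<'E'
from h import *
s=monitor.sense()
H=np.array([.5866,-.0599,.118])
print([(t,proj('wrist',H-np.array([.647,.763,0])*.079*np.cos(t)+[0,0,.079*np.sin(t)]).round()) for t in(1.4,1.5,1.57)],proj('wrist',H))
im=capture('wrist');cv2.imwrite('pics/w9.png',im)
print(s['t'],s['tcp_pos'],s['contact_force'],s['gripper_width'])
E
```

```text
[(1.4, array([278., 375.])), (1.5, array([278., 357.])), (1.57, array([278., 342.]))] [277.9967202  247.00420833]
12.325 [ 0.58642079 -0.06011178  0.1552356 ] [-0.79604353 -0.31000177 -0.4358922 ] 0.05089517813355191
```

View pics/w9.png

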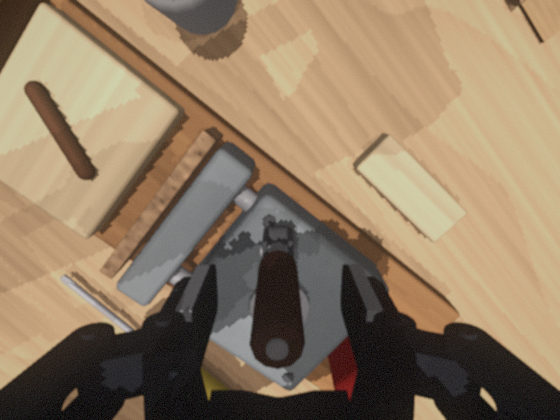

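The cap is at (277,348), so the handle is still upright, centred between the fingers. Closing.

Request:
step_arm(
  deltas=[
    [0.3,0,0,0,0],
    [0.1,0,0,0,0],
    [0,0,0,0,0],
    [0,0,0,0,0],
    [0,0,0,0,0],
    [0,0,0,0,0],
  ],
  grip_force=40,
)

```text
t: 13.12
tcp_pos: [0.5863, -0.0599, 0.1554]
ee_rot: [[0.758, -0.001, 0.652], [-0.652, 0.0, 0.758], [-0.001, -1.0, -0.0]]
contact_force: [-4.5, 0.6, 2.9]
gripper_width: 0.0169
```

```bash
cat > circ.py <<'E'
from h import *
import sys
np.set_printoptions(precision=2,suppress=True)
A=np.array([.5495,-.1035])
def st(tag=''):
    s=monitor.sense();p=s['tcp_pos'][:2]-A;az=np.arctan2(p[1],p[0]);er=p/np.linalg.norm(p);ec=np.array([er[1],-er[0]])
    f=s['contact_force'];a=np.radians(100.9)-az
    while a<.5:a+=2*np.pi
    print(tag,'t',s['t'],'az',round(np.degrees(az),1),'crank',round(a,3),'r',round(1e3*np.linalg.norm(p),1),'Fr',round(f[:2]@er,2),'Fdrag',round(-f[:2]@ec,2),'fz',round(f[2],1),'w',round(s['gripper_width'],4))
E
python3 - <<'E'
from circ import *
st()
C=[.5864,-.06]
for a in np.arange(49.7,49.7-300,-6): print(round(a,1),((A+.0575*np.array([np.cos(np.radians(a)),np.sin(np.radians(a))])-C)*100).round(2))
E
```

```text
t 13.125 az 49.8 crank 0.891 r 57.0 Fr -2.38 Fdrag 3.82 fz 2.9 w 0.0169
49.7 [0.03 0.04]
43.7 [ 0.47 -0.38]
37.7 [ 0.86 -0.83]
31.7 [ 1.2  -1.33]
25.7 [ 1.49 -1.86]
19.7 [ 1.72 -2.41]
13.7 [ 1.9  -2.99]
7.7 [ 2.01 -3.58]
1.7 [ 2.06 -4.18]
-4.3 [ 2.04 -4.78]
-10.3 [ 1.97 -5.38]
-16.3 [ 1.83 -5.96]
-22.3 [ 1.63 -6.53]
-28.3 [ 1.37 -7.08]
-34.3 [ 1.06 -7.59]
-40.3 [ 0.7  -8.07]
-46.3 [ 0.28 -8.51]
-52.3 [-0.17 -8.9 ]
-58.3 [-0.67 -9.24]
-64.3 [-1.2  -9.53]
-70.3 [-1.75 -9.76]
-76.3 [-2.33 -9.94]
-82.3 [ -2.92 -10.05]
-88.3 [ -3.52 -10.1 ]
-94.3 [ -4.12 -10.08]
-100.3 [ -4.72 -10.01]
-106.3 [-5.3  -9.87]
-112.3 [-5.87 -9.67]
-118.3 [-6.42 -9.41]
-124.3 [-6.93 -9.1 ]
-130.3 [-7.41 -8.74]
-136.3 [-7.85 -8.32]
-142.3 [-8.24 -7.87]
-148.3 [-8.58 -7.37]
-154.3 [-8.87 -6.84]
-160.3 [-9.1  -6.29]
-166.3 [-9.28 -5.71]
-172.3 [-9.39 -5.12]
-178.3 [-9.44 -4.52]
-184.3 [-9.42 -3.92]
-190.3 [-9.35 -3.32]
-196.3 [-9.21 -2.74]
-202.3 [-9.01 -2.17]
-208.3 [-8.75 -1.62]
-214.3 [-8.44 -1.11]
-220.3 [-8.08 -0.63]
-226.3 [-7.66 -0.19]
-232.3 [-7.21  0.2 ]
-238.3 [-6.71  0.54]
-244.3 [-6.18  0.83]
```

Request:
step_arm(
  deltas=[
    [0,0.25,-0.17,0,0],
    [0,0.47,-0.38,0,0],
    [0,0.86,-0.83,0,0],
    [0,1.2,-1.33,0,0],
    [0,1.49,-1.86,0,0],
    [0,1.72,-2.41,0,0],
    [0,1.9,-2.99,0,0],
    [0,1.9,-2.99,0,0],
  ],
)

```text
t: 14.12
tcp_pos: [0.6049, -0.0894, 0.1554]
ee_rot: [[0.758, -0.002, 0.652], [-0.652, 0.002, 0.758], [-0.003, -1.0, -0.0]]
contact_force: [-5.9, 2.8, 5.1]
gripper_width: 0.0169
```

```bash
python3 - <<'E'
from circ import *
st()
im=capture('wrist');cv2.imwrite('pics/w10.png',im)
E
```

```text
t 14.125 az 14.3 crank 1.511 r 57.2 Fr -5.02 Fdrag 4.19 fz 5.1 w 0.0169
```

View pics/w10.png

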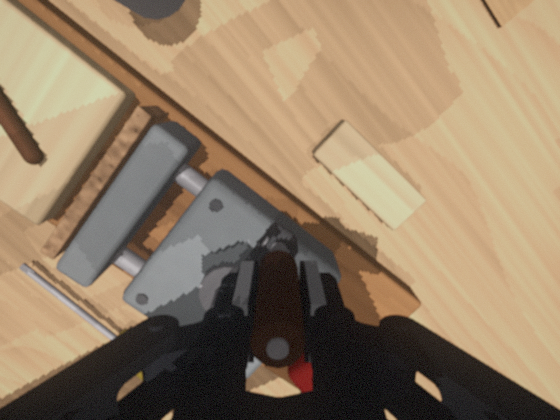

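The crank arm turned, the handle stays upright, and the jaw moves. Carry on.

Request:
step_arm(
  deltas=[
    [0,0.11,-0.59,0,0],
    [0,0.16,-1.19,0,0],
    [0,0.14,-1.79,0,0],
    [0,0.07,-2.39,0,0],
    [0,-0.07,-2.97,0,0],
    [0,-0.27,-3.54,0,0],
    [0,-0.53,-4.09,0,0],
    [0,-0.84,-4.6,0,0],
    [0,-1.2,-5.08,0,0],
    [0,-1.62,-5.52,0,0],
    [0,-1.62,-5.52,0,0],
  ],
)

```text
t: 15.55
tcp_pos: [0.5903, -0.1436, 0.1555]
ee_rot: [[0.758, 0.003, 0.652], [-0.652, 0.003, 0.758], [0.0, -1.0, 0.004]]
contact_force: [0.3, 5.4, 2.8]
gripper_width: 0.0174
```

```bash
python3 - <<'E'
from circ import *
st()
C=np.array([.5864,-.06])+[.0028,-.0851]
for a in np.arange(-46.3,-46.3-250,-5): print(round(a,1),((A+.0575*np.array([np.cos(np.radians(a)),np.sin(np.radians(a))])-C)*100).round(2))
im=capture('wrist');cv2.imwrite('pics/w11.png',im)
E
```

```text
t 15.55 az -44.5 crank 2.537 r 57.2 Fr -3.62 Fdrag 4.07 fz 2.8 w 0.0174
-46.3 [0. 0.]
-51.3 [-0.37 -0.33]
-56.3 [-0.78 -0.62]
-61.3 [-1.21 -0.88]
-66.3 [-1.66 -1.11]
-71.3 [-2.13 -1.29]
-76.3 [-2.61 -1.43]
-81.3 [-3.1  -1.52]
-86.3 [-3.6  -1.58]
-91.3 [-4.1  -1.59]
-96.3 [-4.6  -1.56]
-101.3 [-5.1  -1.48]
-106.3 [-5.58 -1.36]
-111.3 [-6.06 -1.2 ]
-116.3 [-6.52 -0.99]
-121.3 [-6.96 -0.75]
-126.3 [-7.37 -0.47]
-131.3 [-7.77 -0.16]
-136.3 [-8.13  0.19]
-141.3 [-8.46  0.56]
-146.3 [-8.75  0.97]
-151.3 [-9.01  1.4 ]
-156.3 [-9.24  1.85]
-161.3 [-9.42  2.32]
-166.3 [-9.56  2.8 ]
-171.3 [-9.65  3.29]
-176.3 [-9.71  3.79]
-181.3 [-9.72  4.29]
-186.3 [-9.69  4.79]
-191.3 [-9.61  5.29]
-196.3 [-9.49  5.77]
-201.3 [-9.33  6.25]
-206.3 [-9.12  6.71]
-211.3 [-8.88  7.15]
-216.3 [-8.6   7.56]
-221.3 [-8.29  7.96]
-226.3 [-7.94  8.32]
-231.3 [-7.57  8.65]
-236.3 [-7.16  8.94]
-241.3 [-6.73  9.2 ]
-246.3 [-6.28  9.43]
-251.3 [-5.81  9.61]
-256.3 [-5.33  9.75]
-261.3 [-4.84  9.84]
-266.3 [-4.34  9.9 ]
-271.3 [-3.84  9.91]
-276.3 [-3.34  9.88]
-281.3 [-2.84  9.8 ]
-286.3 [-2.36  9.68]
-291.3 [-1.88  9.52]
```

View pics/w11.png

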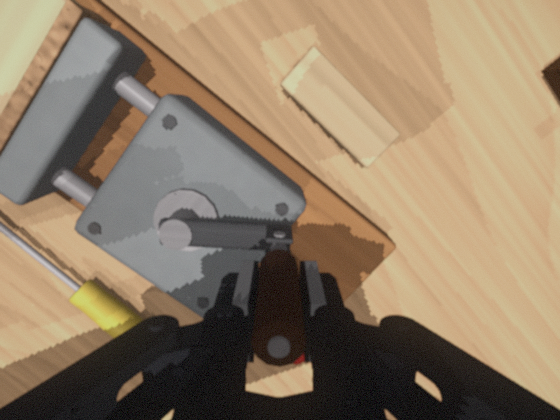

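Request:
step_arm(
  deltas=[
    [0,-0.37,-0.33,0,0],
    [0,-0.78,-0.62,0,0],
    [0,-1.21,-0.88,0,0],
    [0,-1.66,-1.11,0,0],
    [0,-2.13,-1.29,0,0],
  ],
)

```text
t: 16.23
tcp_pos: [0.5702, -0.1568, 0.1555]
ee_rot: [[0.758, 0.006, 0.652], [-0.652, 0.002, 0.758], [0.003, -1.0, 0.006]]
contact_force: [5.1, 4.1, -0.9]
gripper_width: 0.0172
```

```bash
python3 - <<'E'
from circ import *
st()
a=capture('scene')[185:320,190:330];cv2.imwrite('pics/sc2.png',cv2.resize(a,None,fx=4.2,fy=4.2,interpolation=cv2.INTER_CUBIC))
a=capture('side')[145:275,235:365];cv2.imwrite('pics/si2.png',cv2.resize(a,None,fx=4.5,fy=4.5,interpolation=cv2.INTER_CUBIC))
E
```

```text
t 16.225 az -68.8 crank 2.961 r 57.2 Fr -2.01 Fdrag 6.26 fz -0.9 w 0.0172
```

View pics/sc2.png

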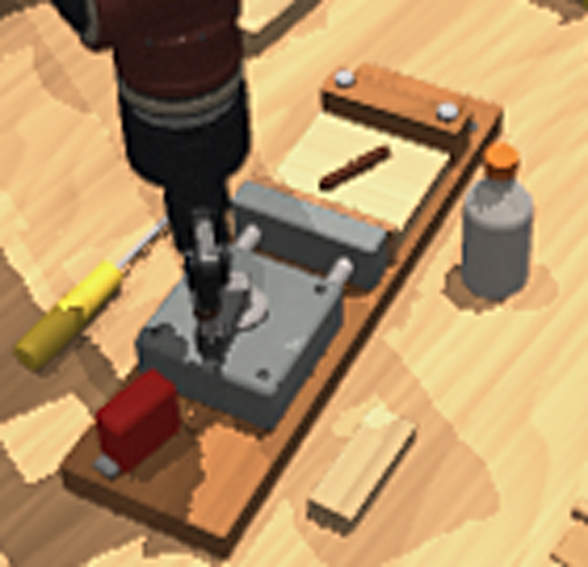

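View pics/si2.png

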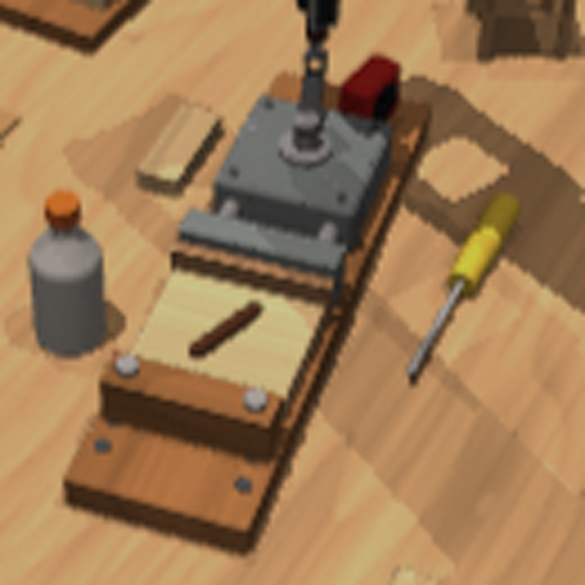

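The jaw (scene crop around (310,230)) is close to the panel, which hasn't moved yet. Moving drag is 6.3 N, matching the stated friction. I continue with a reading at the end of each short motion.

Request:
step_arm(
  deltas=[
    [0,-0.48,-0.14,0,0],
    [0,-0.97,-0.23,0,0],
    [0,-1.47,-0.29,0,0],
    [0,-1.97,-0.3,0,0],
  ],
)

```text
t: 16.82
tcp_pos: [0.5509, -0.1607, 0.1556]
ee_rot: [[0.758, 0.008, 0.652], [-0.652, 0.0, 0.758], [0.006, -1.0, 0.005]]
contact_force: [7.2, 0.6, -1.9]
gripper_width: 0.0169
```

```bash
python3 -c "
from circ import *
st()"
```

```text
t 16.825 az -88.6 crank 3.308 r 57.2 Fr -0.4 Fdrag 7.23 fz -1.9 w 0.0169
```

Request:
step_arm(
  deltas=[
    [0,-0.5,0.03,0,0],
    [0,-1.0,0.11,0,0],
    [0,-1.48,0.23,0,0],
  ],
)

```text
t: 17.2
tcp_pos: [0.5361, -0.1592, 0.1557]
ee_rot: [[0.758, 0.008, 0.652], [-0.652, -0.002, 0.758], [0.007, -1.0, 0.004]]
contact_force: [6.7, -0.5, -3.5]
gripper_width: 0.017
```

```bash
python3 -c "
from circ import *
st()"
```

```text
t 17.2 az -103.5 crank 3.568 r 57.2 Fr -1.05 Fdrag 6.6 fz -3.5 w 0.017
```

Request:
step_arm(
  deltas=[
    [0,-0.48,0.16,0,0],
    [0,-0.94,0.37,0,0],
  ],
)

```text
t: 17.45
tcp_pos: [0.5271, -0.1562, 0.1557]
ee_rot: [[0.758, 0.009, 0.652], [-0.652, -0.003, 0.758], [0.009, -1.0, 0.003]]
contact_force: [10.0, -3.8, -5.4]
gripper_width: 0.017
```

```bash
python3 -c "
from circ import *
st()"
```

```text
t 17.45 az -113.0 crank 3.734 r 57.2 Fr -0.45 Fdrag 10.67 fz -5.4 w 0.017
```

Request:
step_arm(
  deltas=[
    [0,-0.44,0.24,0,0],
    [0,-0.85,0.52,0,0],
  ],
)

```text
t: 17.7
tcp_pos: [0.5189, -0.1518, 0.1557]
ee_rot: [[0.758, 0.01, 0.652], [-0.652, -0.005, 0.758], [0.011, -1.0, 0.002]]
contact_force: [9.9, -6.3, -6.3]
gripper_width: 0.0168
```

```bash
python3 -c "
from circ import *
st()"
```

```text
t 17.7 az -122.4 crank 3.897 r 57.2 Fr 0.02 Fdrag 11.74 fz -6.3 w 0.0168
```

Drag has risen to 11.7 N, so it has probably met the stop. I pause and look.

```bash
python3 - <<'E'
from circ import *
st()
a=capture('scene')[185:320,190:330];cv2.imwrite('pics/sc3.png',cv2.resize(a,None,fx=4.2,fy=4.2,interpolation=cv2.INTER_CUBIC))
a=capture('side')[145:275,235:365];cv2.imwrite('pics/si3.png',cv2.resize(a,None,fx=4.5,fy=4.5,interpolation=cv2.INTER_CUBIC))
st()
E
```

```text
t 17.7 az -122.4 crank 3.897 r 57.2 Fr 0.02 Fdrag 11.74 fz -6.3 w 0.0168
 t 17.8 az -122.8 crank 3.904 r 57.2 Fr -0.76 Fdrag 10.48 fz -6.0 w 0.0172
```

View pics/sc3.png

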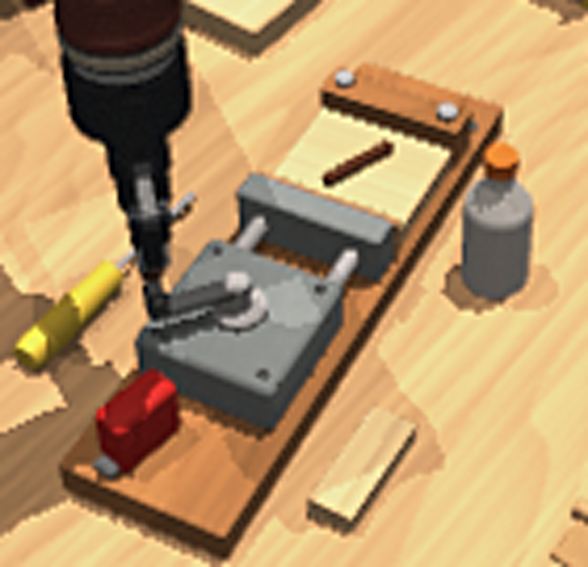

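View pics/si3.png

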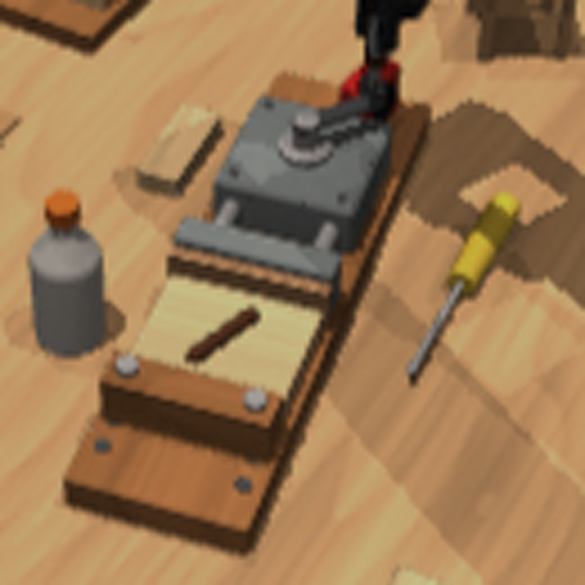

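The panel has moved slightly and drag is up 4–5 N over friction, which puts jaw force somewhere around 20–30 N. I'll hold briefly, then ease back slightly. The force needed in each direction pins the load down, since the midpoint of the two equals 0.175 × jaw force.

Request:
step_arm(
  deltas=[
    [0,0,0,0,0],
    [0,0,0,0,0],
    [0,0,0,0,0],
    [0,0.16,-0.12,0,0],
    [0,0.33,-0.23,0,0],
  ],
)

```text
t: 18.42
tcp_pos: [0.5194, -0.1521, 0.1555]
ee_rot: [[0.758, 0.001, 0.652], [-0.652, 0.0, 0.758], [0.0, -1.0, 0.001]]
contact_force: [-1.4, 1.7, 1.9]
gripper_width: 0.0168
```

```bash
python3 -c "
from circ import *
st()"
```

```text
t 18.425 az -121.8 crank 3.886 r 57.2 Fr -0.66 Fdrag -2.07 fz 1.9 w 0.0168
```

Request:
step_arm(
  deltas=[
    [0,0.09,-0.05,0,0],
    [0,0.17,-0.1,0,0],
  ],
)

```text
t: 18.68
tcp_pos: [0.5207, -0.153, 0.1555]
ee_rot: [[0.758, 0.0, 0.652], [-0.652, 0.0, 0.758], [-0.0, -1.0, 0.0]]
contact_force: [-1.4, 1.3, 3.3]
gripper_width: 0.0174
```

```bash
python3 -c "
from circ import *
st()"
```

```text
t 18.675 az -120.2 crank 3.859 r 57.2 Fr -0.44 Fdrag -1.92 fz 3.3 w 0.0174
```

Moving backward takes only about 1.9 N, against 11.7 N forward. That gives roughly 24–27 N at the jaw, and contact onset near 3.55 rad gives about 23–25 N. This is inside the 12–35 N window, so I let go.

Request:
step_arm(
  deltas=[
    [0.2,0,0,0,0],
    [0.4,0,0,0,0],
    [0.6,0,0,0,0],
    [0.6,0,0,0,0],
    [0.6,0,0,0,0],
    [0.6,0,0,3,0],
    [0.6,0,0,7,0],
    [0.6,0,0,12,0],
    [0.6,0,0,15,0],
    [0.6,0,0,15,0],
    [0.6,0,0,15,0],
  ],
)

```text
t: 20.05
tcp_pos: [0.5202, -0.1529, 0.3039]
ee_rot: [[0.758, -0.002, 0.652], [-0.652, 0.001, 0.758], [-0.002, -1.0, -0.001]]
contact_force: [0.1, -0.6, -0.2]
gripper_width: 0.0512
```

```bash
python3 - <<'E'
from circ import *
st()
im=capture('wrist');cv2.imwrite('pics/w12.png',im)
a=np.radians(-120.2);H=np.r_[A+.057*np.array([np.cos(a),np.sin(a)]),.118]
print(proj('wrist',H),proj('wrist',H+[0,0,.079]))
a=capture('scene')[185:320,190:330];cv2.imwrite('pics/sc4.png',cv2.resize(a,None,fx=4.2,fy=4.2,interpolation=cv2.INTER_CUBIC))
E
```

```text
t 20.05 az -120.6 crank 3.867 r 57.4 Fr 0.47 Fdrag 0.43 fz -0.2 w 0.0512
[279.58 183.47] [279.52 208.56]
```

View pics/w12.png

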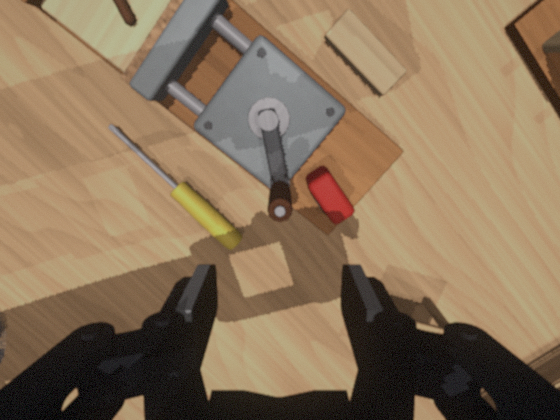

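View pics/sc4.png

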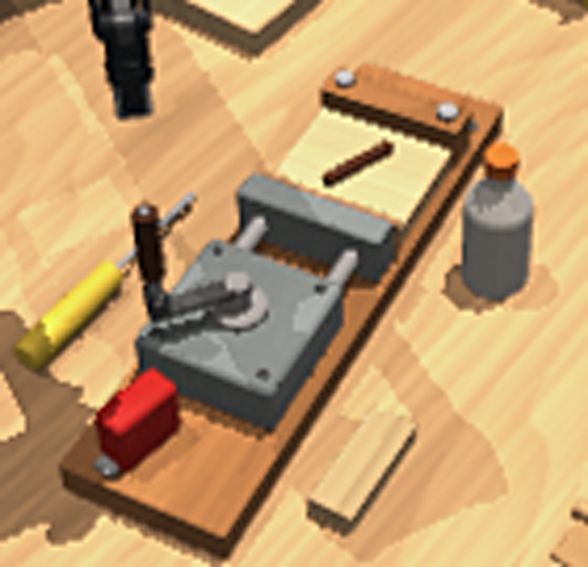

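The handle is upright and released: its cap is at (280,210), and upright predicts (280,209). One overhead look at the panel and stop before handing in.

Request:
step_arm(
  deltas=[
    [0.6,0,4,1,0],
    [0.6,0,9,2,0],
    [0.6,1,14,2,0],
    [0.6,1,19,2,0],
    [0.6,1,23,2,0],
    [0.6,1,25,2,0],
    [0.6,1,25,2,0],
    [0.6,1,25,2,0],
  ],
)

```text
t: 21.15
tcp_pos: [0.5304, 0.0963, 0.3243]
ee_rot: [[0.758, -0.002, 0.653], [-0.653, -0.001, 0.758], [-0.001, -1.0, -0.001]]
contact_force: [0.7, 0.9, -0.5]
gripper_width: 0.0513
```

```bash
python3 - <<'E'
from h import *
im=capture('wrist');cv2.imwrite('pics/w13.png',cv2.resize(im[0:300,130:480],None,fx=2,fy=2,interpolation=cv2.INTER_CUBIC))
print(monitor.sense()['contact_force'])
E
```

```text
[ 0.07824787  0.14635181 -0.4639305 ]
```

View pics/w13.png

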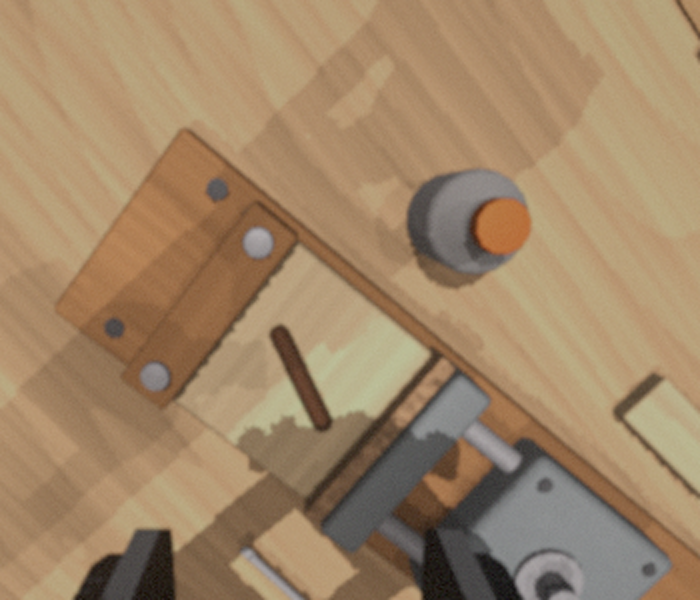

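The panel sits flush and square between pad and stop, with no gap visible along the stop's edge from (297,245) to (175,400). Handing in.

```bash
python3 -c "
from cell import ticket
print(ticket.job_done())"
```

```text
the job is handed in; nothing more can be done
None
```

The panel is clamped against the wooden stop at an estimated 24–27 N at the jaw. That is a little over the 22 N asked but inside the 12–35 N window. The handle is upright and released, and I handed the job in at about 21 s of the 72 s; no verdict is reported.

- **Handle:** The first lift failed: the handle slipped in the pads and stopped at about 1.3 rad. I let go, pushed it to its stop with shut fingers (13 N resistance over less than 1 mm of travel), and regripped it before turning the crank.
- **Winding:** I wound the crank clockwise from about 0.9 to 3.9 rad, then eased it back to about 3.86 rad to trim the load. Drag rose from about 6.5 N to 11.7 N after roughly 3.55 rad, where the panel met the stop.
- **Jaw force:** It is an estimate, because nothing measures it directly:
  - Turning forward took 11.7 N and backward about 1.9 N. Forward drag alone gave the highest figure, about 31 N at peak before I eased back.
  - The angle past contact gave about 23–25 N.
- **Last images:** The handle cap sits within 2 pixels of where an upright handle would be. The panel is square between pad and stop with no gap visible, and the nearby things look unmoved. Nothing was touching the robot.

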